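# Seat and clamp a turned post in the end-boring jig

### The arm

A 7-joint arm with a two-finger parallel gripper is mounted at the origin on the work surface. World frame = base frame: x ahead of the robot, y to its left, z up, the work surface at z = 0. Lengths are in m, angles in rad, forces in N, time in s.
With the tool pointing down it reaches from about 0.425 to 0.95 m from the base axis. Payload 4.7 kg.
Tool frame: the origin (TCP) lies on the centre line of the jaws, within the pads' length; the fingertips stand robot.nose_length ahead of it and the grasp point (between the pads) lies 8 mm behind it (robot.nose_length is the distance from the TCP to the fingertips, in m); z points along the fingers, x is the direction in which the jaws open and shut, and the axes are right-handed (so a half turn about z gives the same grasp; the last joint's range is limited). The gripper opens to 85 mm and grips with 20 to 120 N. Pads are 22 mm wide; open, the fingers measure 114 mm over their backs; the gripper's body (76 mm by 85 mm) begins 54 mm behind the grasp point. The pads swing forward as they close: fully open they stand 13 mm farther back than shut.
Start: joints at [1.188, 0.469, -0.049, 1.532, 0.024, 1.141, -0.082], TCP at [0.234, -0.633, 0.242] pointing down, gripper open.
Joint ranges: [-2.59, 2.59], [-0.33, 1.99], [-1.39, 1.29], [0.1, 2.45], [-1.04, 4.18], [0.21, 1.99], [-2.66, 2.66]. Speed limits (rad/s): [2.57, 2.57, 3.14, 3.14, 3.14, 3.14, 3.14].

### API

Orientations are given as [roll, pitch, yaw] about the fixed x, y, z axes, in that order (R = Rz(yaw) Ry(pitch) Rx(roll)).
In Python, from plant import robot gives the robot as it stands. Calls block until the motion is done:
- robot.goto(position, orientation): joint-space move of the TCP to a pose.
- robot.move_straight(position, vel=0.15, attitude=None, contact_N=None): straight line of the TCP; attitude=None keeps the orientation; vel is the mean speed in m/s. With contact_N (N) it stops when the force on the tool has changed by that much, and returns True; else False.
- robot.move_joints(angles): joint-space move.
- robot.grip(opening, strength=None): opening from 0.0 (shut) to 1.0 (fully open); strength is the grip in N (None keeps the last); returns when the fingers have stopped.
- robot.sleep(seconds).
- robot.inverse_kinematics(position, orientation): joint angles nearest the present ones, or None.
- robot.sense(): the state.
- robot.grab_frame(name): name is "scene" or "top" or "wrist"; returns a dict with "image" (480x640x3 uint8, red, green, blue), "range_z" (480x640 float32, m along the optical axis (not along the pixel's ray), 0 where there is no reading), "fx", "fy", "cx", "cy" (pixels), "R" (3x3) and "t" (3): a world point X has camera coordinates R X + t. Camera axes: x right, y down, z forward; pixel columns grow to the right and rows downward; lengths in m; the calibration is good to about 2 mm. A picture is of the moment at which its call begins.
A pose or a line that the arm cannot do raises robot.IKError and nothing moves.
- robot.close_job(): hands the job in, once; it reports no verdict.
The state is a dict: "t": time; "joint_pos": joint angles; "joint_velocities": joint speeds; "effort": joint torques, N m; "tcp_pos": TCP position; "tcp_rot": TCP orientation; "wrist_force": force on the tool from outside, world axes, zero at the start; "torque": the same for the moment, N m; "opening": opening from 0.0 (shut) to 1.0 (fully open).
Only numpy, scipy, OpenCV 4.12 (cv2) and the standard library are available. Lean on these libraries where they do the work, as an engineer would, in place of code of your own. Each camera call takes 0.05 s, during which the arm holds its last target.

### The job

Take the taller plain round post and stand it on the board of the boring jig in front of the V-block, then press it gently into the V until it bears on both faces. Only then swing the clamp arm round until the nylon tip of its screw holds the post there snugly. Never press hard, since the cork on the V faces is easily crushed, leave the post standing upright, clamped and let go, and leave the other things on the bench alone.

Things in the scene. Friction and masses are not known exactly. Their poses are not given: they have to be found in the camera images.
- post_center (a point): centre (half-way up) of the post: a plain straight cylinder of maple, 36 mm in diameter and 80 mm tall, about 75 g, with a thin dark line round it near the top; it stands upright on the bench among the other things
- post: the same post; origin at the centre of its underside, z axis along the post
- v_seat (a point): the spot on top of the jig's board, 18 mm above the bench, where the middle of the post's underside stands when the post bears on both faces of the V. Axes: +x along the V's middle line into the V, -x out of its mouth, +y to the left, z up. The V stands upright, opens level towards -x, is 90 degrees in all and 68 mm wide at the mouth
- jig: the boring jig, screwed to the bench: a plywood board 18 mm thick with the V-block and the clamp on it. Origin on the bench right under the seat, axes as at the seat; the board runs from x -105 to +80 mm and y -87 to +98 mm. The post stands freely anywhere on it in front of the V
- v_face_left: left (+y) cheek of the V-block, from the board up to 58 mm above the bench. Its waxed cork face runs 48 mm outward from the V's root (25 mm ahead of the seat) at 45 degrees to the middle line. More than about 20 N on one face crushes the cork. Origin at the seat, axes as there
- v_face_right: right (-y) cheek of the V-block, the mirror image of the left one. Origin at the seat, axes as there
- clamp_arm (a joint): angle of the clamp arm (rad): 0 when it lies square across the V's mouth, pointing to the jig's -y; grows as it swings open, at 1.57 it points to -x. Starts open. The screw's tip meets a seated post at about 0, give or take 0.09, since its screw may be set up to 5 mm in or out. The hinge is stiff (0.55 N m, about 4.5 N at the knob) and stays where it is left
- clamp_hinge (a point): the clamp arm's upright hinge bolt, at the underside of the bar, 28 mm above the bench; 30 mm behind (-x) and 65 mm to the left (+y) of the seat in the jig's axes. Bolt and wing nut reach 68 mm above the bench
- clamp_knob (a point): grip centre of the upright round knob near the clamp arm's end, 22 mm in diameter, 82 mm above the bench (top of the knob 98 mm, its foot 54 mm), 122 mm from the hinge bolt. With the arm at 0 it lies 50 mm behind (-x) and 55 mm to the right (-y) of the seat. What the knob feels beyond the hinge's friction reaches the post about 1.9 times as strong
- clamp_bar: the wooden bar of the clamp arm, 22 mm wide, 28 to 54 mm above the bench; a screw with a smooth nylon tip (14 mm across, 41 mm above the bench) stands out of it towards the V, 65 mm from the hinge. Origin on the hinge bolt; the bar runs along its own -y, 20 mm to its -x side
- foot_center (a point): centre of a short turned foot, 36 mm tall and 44 mm across its flange, standing on the bench: not to be moved
- glue_jar: white glue jar, 66 mm in diameter, 75 mm tall, standing on the bench, origin at the centre of its underside: not to be moved
- file: flat file with a wooden handle, about 300 mm long and 24 mm high, lying on the bench to the left of the jig, origin near its middle: not to be moved
Things that resemble listed ones, but are neither listed nor needed, are in the scene too. What is shaped like the post but purple is not meant.

How it is judged:
On the way, in this order (a step that is already met when the one before it is completed fails the run):
1. the post stands upright on the jig's board and is pressed against both faces of the V (over 1 N on each) while the clamp does not touch it (contact force between post and v_face_left above 1 N and contact force between post and v_face_right above 1 N and angle between post's own z axis and vertical below 0.06 rad and distance between post and v_seat below 0.004 m and contact force between post and clamp_bar below 0.2 N), for 0.2 s.
2. the clamp's nylon tip presses the seated post (over 2.5 N) (contact force between post and clamp_bar above 2.5 N and distance between post and v_seat below 0.004 m), for 0.2 s.
At the end, for the whole second after the job is handed in: the post stands upright (within 0.05 rad) and at rest on the jig's board within 3 mm of its seat, bearing on both faces of the V (over 0.5 N on each), and held there by the clamp's nylon tip with over 2.5 N (contact force between post and clamp_bar above 2.5 N and contact force between post and v_face_left above 0.5 N and contact force between post and v_face_right above 0.5 N and distance between post and v_seat below 0.003 m and angle between post's own z axis and vertical below 0.05 rad and linear speed of post below 0.01 m/s); the robot touches nothing.
It fails at once if more than 20 N on one of the V's cork faces (contact force between anything else and v_face_left above 20 N or contact force between anything else and v_face_right above 20 N).
It fails at once if the short foot, the glue jar or the file moved by more than 20 mm (distance of any of foot_center, glue_jar, file from where it was at the start of the episode above 0.02 m).
It also fails if it takes over 72 s, if anything falls off the work surface, if the arm or the gripper's body presses on something with over 40 N, if the wrist force passes 120 N, or if a joint passes its speed limit or range.

## Working session

There is one attempt and no reset: what is moved stays moved. The work goes in short steps, each a Python script; the robot and the scene stay as the last script left them, time stands still between calls to the robot, and variables do not carry over. Pictures are saved under pics/ and viewed, and the job is handed in when it is done.

```bash
ls; mkdir -p pics; python3 - <<'E'
from plant import robot
import cv2,numpy as np
s=robot.sense();print(s, robot.nose_length)
for n in ["scene","top","wrist"]:
    f=robot.grab_frame(n)
    cv2.imwrite(f"pics/{n}0.png",f["image"][:,:,::-1]); np.savez(f"pics/{n}0.npz",**f)
    print(n,f["fx"],f["fy"],f["cx"],f["cy"],(-f["R"].T@f["t"]).round(3),f["R"][2].round(3),(f["range_z"]>0).mean())
E
```

```text
pics
{'t': 0.0, 'joint_pos': array([ 1.18812425,  0.46943515, -0.04859666,  1.53368349,  0.02406937,
        1.14099952, -0.08228478]), 'joint_velocities': array([ 1.44586142e-05,  1.46659487e-04,  2.38711429e-04, -1.11331106e-03,
        4.45825164e-04,  1.24188559e-03,  6.71727069e-04]), 'effort': array([ 1.87852338e-04, -5.10305285e+01, -4.68531623e-02, -2.37711203e+01,
        1.06044853e-02,  7.77740381e-03,  8.45456185e-06]), 'tcp_pos': array([ 0.23367186, -0.63266686,  0.24127006]), 'tcp_rot': array([ 3.14154996e+00,  1.94085752e-03, -1.21698892e+00]), 'wrist_force': array([-0.07971736, -0.02520816, -0.42843087]), 'torque': array([0.020983  , 0.01969417, 0.02922867]), 'opening': 0.9994145514833306} 0.011
scene 600.1034373664074 600.1034373664074 314.5772499679362 230.8323806954199 [1.109 0.51  1.229] [-0.389 -0.368 -0.844] 0.996044921875
top 558.2780624988694 558.2780624988694 323.73381295688 234.12040785646127 [0.388 0.036 1.148] [ 0.184 -0.021 -0.983] 0.9959114583333334
wrist 349.3520112013222 349.3520112013222 317.9112311602579 237.5083136320486 [ 0.312 -0.603  0.374] [-0.305 -0.112 -0.946] 0.99591796875
```

View pics/scene0.png

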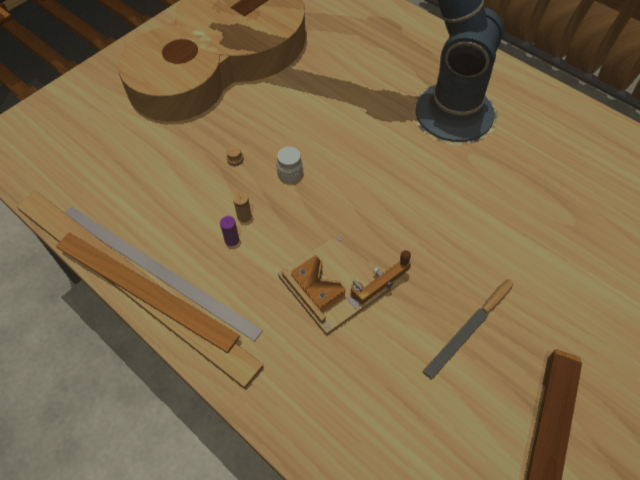

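View pics/top0.png

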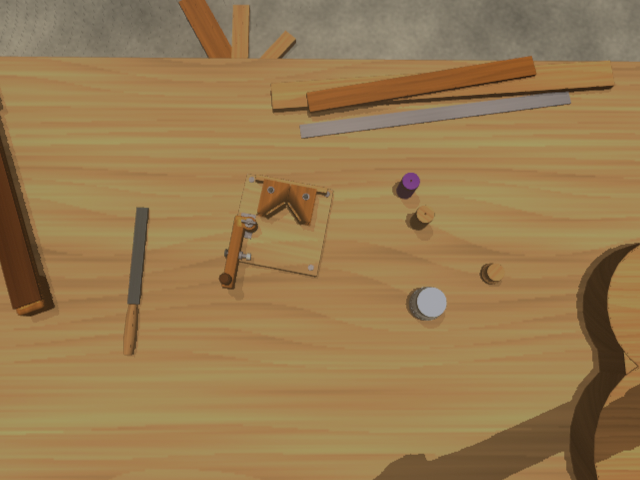

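Scene: the jig (top-view px ~(285,225)) opens towards the robot with the clamp open on its left. The post is at ~(424,215), the purple decoy at (410,182), the foot at (493,272), the jar at (430,303) and the file on the left. Next I'll measure with range and rays.

```bash
cat > h.py <<'E'
import numpy as np,cv2
def cloud(f):
    z=f["range_z"];v,u=np.mgrid[:480,:640]
    P=np.dstack([(u-f["cx"])/f["fx"]*z,(v-f["cy"])/f["fy"]*z,z])
    return (P-f["t"])@f["R"]   # R^T (P-t)
def ray(f,u,v,h):
    d=f["R"].T@np.array([(u-f["cx"])/f["fx"],(v-f["cy"])/f["fy"],1.]);c=-f["R"].T@f["t"]
    return c+d*(h-c[2])/d[2]
def proj(f,X):
    p=np.atleast_2d(X)@f["R"].T+f["t"];return np.c_[p[:,0]/p[:,2]*f["fx"]+f["cx"],p[:,1]/p[:,2]*f["fy"]+f["cy"]]
E
python3 - <<'E'
from h import *
for n in ["top","scene"]:
    f=dict(np.load(f"pics/{n}0.npz"));W=cloud(f);I=f["image"]
    reg=(W[...,0]>.35)&(W[...,0]<.85)&(abs(W[...,1])<.4)
    print(n,"bench z",np.median(W[...,2][reg&(abs(W[...,2])<.01)]))
    for lo,hi in [(.014,.022),(.03,.045),(.05,.065),(.066,.09),(.09,.11)]:
        m=(reg&(W[...,2]>lo)&(W[...,2]<hi)).astype(np.uint8)
        k,l,st,c=cv2.connectedComponentsWithStats(m)
        for i in range(1,k):
            if st[i,4]>25:
                q=W[l==i];print(lo,hi,st[i],c[i].round(1),q.mean(0).round(4),np.ptp(q,axis=0).round(3),I[l==i].mean(0).round())
    if n=="top":
        c=I[150:310,200:360];cv2.imwrite("pics/jigtop.png",cv2.resize(c[:,:,::-1],(800,600)[::1] if 0 else (600,600),interpolation=cv2.INTER_CUBIC))
        c=I[160:240,380:460];cv2.imwrite("pics/posttop.png",cv2.resize(c[:,:,::-1],(600,600),interpolation=cv2.INTER_CUBIC))
    else:
        c=I[220:350,270:430];cv2.imwrite("pics/jigsc.png",cv2.resize(c[:,:,::-1],(738,600),interpolation=cv2.INTER_CUBIC))
E
```

```text
top bench z -0.0003801797775303191
0.014 0.022 [ 238  174   95  103 4797] [283.5 233.7] [0.6006 0.0941 0.0178] [0.215 0.195 0.008] [159. 130.  83.]
0.014 0.022 [483 263  10  21  51] [486.6 274. ] [ 0.5172 -0.3221  0.017 ] [0.042 0.019 0.008] [98. 71. 42.]
0.014 0.022 [126 303  11  53 248] [131.7 328. ] [0.4096 0.3924 0.0186] [0.102 0.014 0.008] [136.  97.  56.]
0.03 0.045 [255 175  72  20 299] [291.6 183.5] [0.7012 0.0776 0.0391] [0.039 0.146 0.015] [151. 115.  67.]
0.03 0.045 [398 186  15  10  37] [403.1 192.3] [ 0.6838 -0.152   0.0374] [0.019 0.028 0.015] [61. 44. 43.]
0.03 0.045 [258 202  29  17  57] [273.9 211.2] [0.6432 0.113  0.0376] [0.032 0.056 0.014] [77. 55. 31.]
0.03 0.045 [412 215  14  13  34] [416.  223.4] [ 0.6184 -0.1766  0.0373] [0.025 0.026 0.014] [75. 56. 33.]
0.03 0.045 [239 223  18  30  51] [246.2 235.6] [0.5923 0.1679 0.0388] [0.06  0.032 0.014] [74. 55. 34.]
0.03 0.045 [234 252  13  30  49] [238.8 264. ] [0.5345 0.1812 0.0397] [0.057 0.023 0.014] [90. 71. 52.]
0.03 0.045 [486 264  19  18 251] [494.9 272.2] [ 0.5187 -0.3334  0.0352] [0.034 0.037 0.011] [156. 117.
[... 2898 characters left out ...]
[0.5707 0.1895 0.0542] [0.145 0.066 0.015] [123.  86.  47.]
0.066 0.09 [277 146  24  21 378] [288.2 155.7] [ 0.4569 -0.1903  0.074 ] [0.059 0.061 0.015] [143. 146. 135.]
0.066 0.09 [233 192  16  15 190] [240.3 199. ] [ 0.629  -0.1824  0.0777] [0.035 0.035 0.019] [132. 103.  64.]
0.066 0.09 [220 216  16  16 203] [227.4 223.1] [ 0.6961 -0.1556  0.0778] [0.037 0.038 0.02 ] [95. 55. 96.]
0.066 0.09 [400 255  10   9  47] [403.9 260. ] [0.5054 0.2064 0.0795] [0.015 0.021 0.022] [56. 41. 23.]
0.066 0.09 [353 279  10  11  26] [357.4 284.2] [0.6146 0.1656 0.0692] [0.009 0.027 0.008] [118. 109.  97.]
0.09 0.11 [401 250  10  10  75] [405.4 254.1] [0.5004 0.2043 0.0965] [0.022 0.02  0.012] [82. 56. 32.]
```

View pics/jigtop.png

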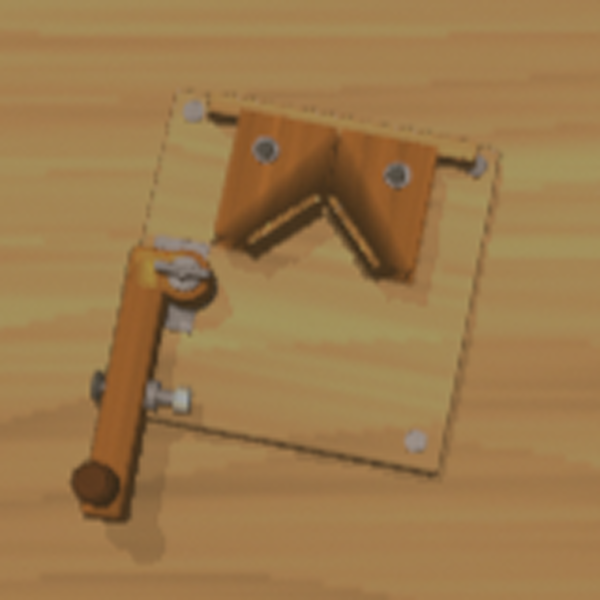

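View pics/jigsc.png

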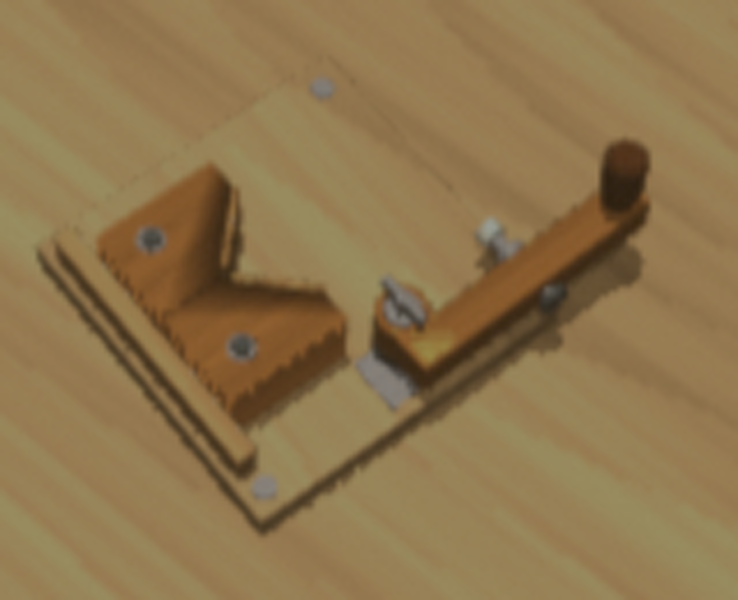

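```bash
python3 - <<'E'
from h import *
for n in ["top","scene"]:
    f=dict(np.load(f"pics/{n}0.npz"));W=cloud(f)
    reg=(W[...,0]>.45)&(W[...,0]<.76)&(W[...,1]>-.05)&(W[...,1]<.25)
    m=reg&(W[...,2]>.010)&(W[...,2]<.024)
    l=cv2.connectedComponentsWithStats(m.astype(np.uint8))
    i=1+np.argmax(l[2][1:,4]); q=W[l[1]==i][:,:2]
    r=cv2.minAreaRect((q*1000).astype(np.float32));print(n,r)
    a=np.deg2rad(r[2]); a=(a+np.pi/4)%(np.pi/2)-np.pi/4
    for _ in range(2):
        Rm=np.array([[np.cos(a),-np.sin(a)],[np.sin(a),np.cos(a)]])
        q2=q@Rm   # in jig axes
        # robust edges: for bins, extreme
        print("a",a,np.percentile(q2,[0.2,99.8],axis=0).round(4).tolist())
        sl=[]
        for ax in (0,1):
            b=((q2[:,1-ax])/.005).astype(int)
            for s in (1,-1):
                ex=[];po=[]
                for k in np.unique(b):
                    t=q2[b==k]
                    if len(t)>8: j=np.argmax(s*t[:,ax]);ex.append(t[j,ax]);po.append(t[j,1-ax])
                ex,po=np.array(ex),np.array(po)
                md=np.median(ex)
                ok=abs(ex-md)<.012
                for __ in range(3):
                    c=np.polyfit(po[ok],ex[ok],1); ok=abs(ex-np.polyval(c,po))<.0025
                print(ax,s,c.round(4),"med",md.round(4),ok.sum(),len(ok)); sl.append((c[0] if ax==1 else -c[0],ok.sum()))
        sl=np.array(sl);da=(sl[:,0]*sl[:,1]).sum()/sl[:,1].sum();print("da",da);a+=da
    # V cheeks: top points
    m=reg&(W[...,2]>.0535)&(W[...,2]<.0605)&(W[...,0]>.61)
    if n=="top": np.save("pics/ch.npy",W[m])
E
```

```text
top ((620.8098754882812, 99.97303009033203), (184.9620361328125, 185.73721313476562), 79.06144714355469)
a -0.19091376274840144 [[0.4981, 0.1237], [0.6812, 0.3078]]
0 1 [0.1589 0.5838] med 0.6233 2 38
0 -1 [-0.0011  0.4986] med 0.4984 33 38
1 1 [0.1932 0.1828] med 0.2963 13 38
1 -1 [0.0008 0.1237] med 0.1241 38 38
da 0.026291506584223693
a -0.16462225616417775 [[0.5023, 0.1071], [0.6881, 0.291]]
0 1 [-0.2167  0.669 ] med 0.6328 4 38
0 -1 [0.0279 0.4982] med 0.504 33 38
1 1 [0.1365 0.196 ] med 0.2765 15 38
1 -1 [-0.0264  0.1242] med 0.1085 38 38
da 0.011016577613896522
scene ((619.1312255859375, 101.02037811279297), (188.53347778320312, 187.0497589111328), 79.45735168457031)
a -0.1840039249840819 [[0.4983, 0.1198], [0.6832, 0.3065]]
0 1 [0.0068 0.681 ] med 0.6826 37 39
0 -1 [0.0218 0.495 ] med 0.4996 28 39
1 1 [-0.0044  0.3085] med 0.3058 37 38
1 -1 [-0.0042  0.1237] med 0.1213 33 38
da -0.008592713074477667
a -0.1925966380585596 [[0.4966, 0.1249], [0.6811, 0.3118]]
0 1 [-0.0019  0.681 ] med 0.6806 37 39
0 -1 [0.014  0.4947] med 0.4979 29 39
1 1 [0.0066 0.3071] med 0.311 37 38
1 -1 [0.0041 0.1237] med 0.1259 34 38
da 0.00036183605968417284
```

```bash
cat >> h.py <<'E'
from scipy.spatial.transform import Rotation as Ro
A=-0.191; SEAT=np.array([.632,.0924]); HINGE=np.array([.6149,.1620])
Rj=np.array([[np.cos(A),-np.sin(A)],[np.sin(A),np.cos(A)]])
def J(x,y,z): return np.r_[SEAT+Rj@[x,y],z]
E
python3 - <<'E'
from h import *
from plant import robot
for n in ["top","scene"]:
    f=dict(np.load(f"pics/{n}0.npz"));W=cloud(f)
    for c,lo,hi in [((.628,-.184),.077,.083),((.5,.202),.095,.102)]:
        m=(np.hypot(W[...,0]-c[0],W[...,1]-c[1])<.03)&(W[...,2]>lo)&(W[...,2]<hi)
        (x,y),r=cv2.minEnclosingCircle((W[m][:,:2]*1000).astype(np.float32));print(n,x,y,r,W[m].mean(0).round(4))
    I=f["image"].copy()
    b=np.array([255,0,0])
    for P in [J(.025,0,.058),J(-.009,.034,.058),J(-.009,-.034,.058),J(-.105,-.087,.018),J(-.105,.098,.018),J(.08,-.087,.018),J(.08,.098,.018),J(0,0,.018),np.r_[HINGE,.068]]:
        u,v=proj(f,P)[0].round().astype(int);I[v,u]=b
    c=I[150:310,200:360] if n=="top" else I[220:350,280:420]
    cv2.imwrite(f"pics/ov_{n}.png",cv2.resize(c[:,:,::-1],(600,600),interpolation=cv2.INTER_NEAREST))
for y in (A+np.pi/2,A-np.pi/2):
    for P in [(.628,-.1845,.05),J(-.05,0,.07),J(0,0,.07)]: print(y,robot.inverse_kinematics(P,[np.pi,0,y]))
E
```

```text
top 627.9971923828125 -186.50250244140625 17.641427993774414 [ 0.6283 -0.1865  0.0799]
top 499.6463623046875 201.0160369873047 10.401540756225586 [0.4995 0.2008 0.0976]
scene 627.3670043945312 -184.20252990722656 18.394826889038086 [ 0.6275 -0.184   0.0796]
scene 499.532958984375 203.9161376953125 10.981145858764648 [0.4994 0.2035 0.0977]
1.3797963267948965 [ 0.6627739   0.73928715 -0.65030969  1.71059149  0.55561663  0.88410974
  1.15548733]
1.3797963267948965 [ 0.30590726  0.66567505 -0.7646872   1.85283149  0.59524118  0.8672359
  0.6263747 ]
1.3797963267948965 [ 0.34827384  0.75445511 -0.82899757  1.73513942  0.6656116   0.95733884
  0.63179362]
-1.7617963267948966 [ 0.29938637  0.64292649 -0.11090977  1.734227    0.09550128  0.76967619
 -1.61999082]
-1.7617963267948966 [ 0.05590194  0.56926752 -0.40321769  1.86737901  0.3098381   0.76655233
 -2.2774877 ]
-1.7617963267948966 [ 0.06266392  0.62727702 -0.38582156  1.75259494  0.30648756  0.82137644
 -2.22917317]
```

View pics/ov_top.png

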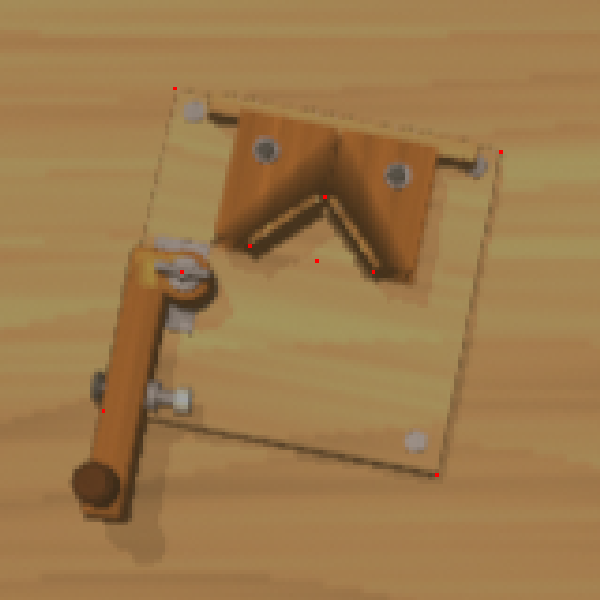

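View pics/ov_scene.png

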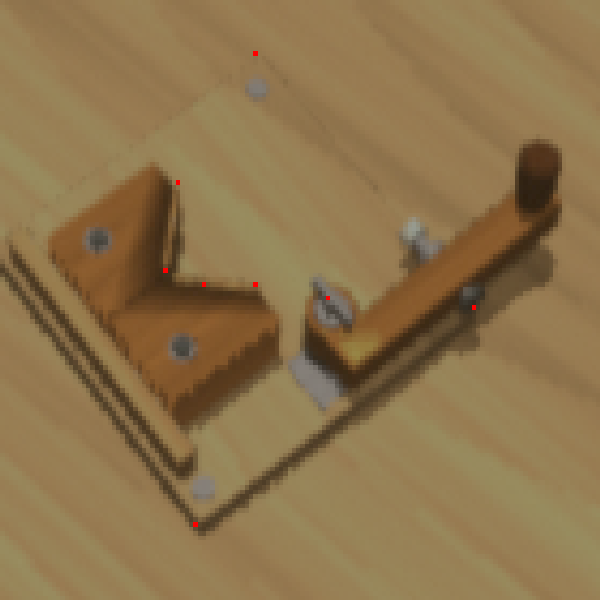

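The overlay puts the predicted board corners, V edges and hinge bolt on the picture within about a pixel. The knob is also 122 mm from the hinge, as given, so I'll pick up the post.

```bash
python3 - <<'E'
from h import *
from plant import robot
Y=A+np.pi/2; o=[np.pi,0,Y]; p=np.array([.6277,-.1853])
robot.grip(.75)
robot.goto([*p,.17],o)
hit=robot.move_straight([*p,.047],vel=.12,contact_N=6); print("hit",hit,robot.sense()["tcp_pos"])
robot.grip(0.0,strength=30); s=robot.sense();print(s["opening"],s["wrist_force"],s["t"])
robot.move_straight([*p,.147],vel=.12)
s=robot.sense();print(s["opening"],s["wrist_force"],s["tcp_pos"],s["tcp_rot"],s["t"])
f=robot.grab_frame("wrist");cv2.imwrite("pics/w1.png",f["image"][:,:,::-1])
E
```

```text
hit False [ 0.62843866 -0.18530046  0.04796385]
0.41547818378504275 [-1.52712294 -0.90998248  2.72064997] 4.1833
0.4104777495068707 [-0.14192734 -0.34664901 -0.40737304] [ 0.62698766 -0.18536761  0.14601587] [-3.13978026e+00  7.57635482e-05  1.37980082e+00] 5.1667
```

View pics/w1.png

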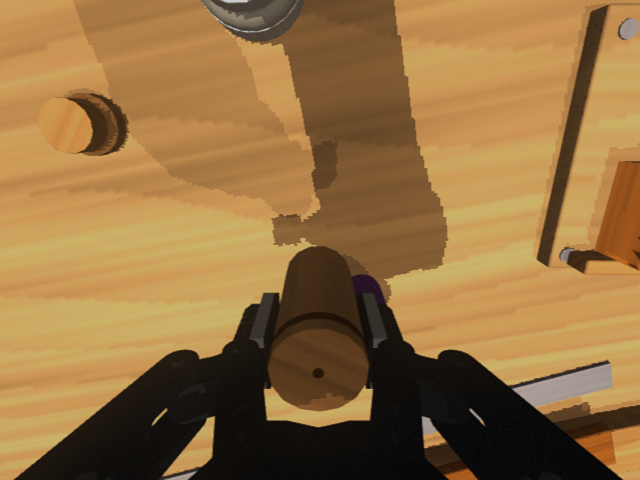

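```bash
python3 - <<'E'
from h import *
from plant import robot
Y=A+np.pi/2; o=[np.pi,0,Y]
robot.goto(J(-.045,0,.15),o)
robot.move_straight(J(-.045,0,.075),vel=.1)
hit=robot.move_straight(J(-.045,0,.063),vel=.02,contact_N=2.5); s=robot.sense();print("hit",hit,s["tcp_pos"],s["wrist_force"])
robot.grip(.6); s=robot.sense();print(s["opening"],s["tcp_pos"],s["wrist_force"],s["t"])
robot.move_straight(J(-.045,0,.17),vel=.12)
robot.grip(0.0)
# retreat toward robot for pictures / push pose
t=.25
Rt=np.c_[np.r_[Rj@[0,1],0],[0,0,0],np.r_[np.sin(t)*(Rj@[1,0]),-np.cos(t)]]; Rt[:,1]=np.cross(Rt[:,2],Rt[:,0])
e=Ro.from_matrix(Rt).as_euler("xyz");print(e)
robot.goto(J(-.13,0,.16),e)
for n in ["scene","top"]:
    f=robot.grab_frame(n);np.savez(f"pics/{n}2.npz",**f);W=cloud(f)
    m=(W[...,2]>.094)&(W[...,2]<.101)&(np.hypot(*(W[...,:2]-J(-.045,0,0)[:2]).transpose(2,0,1))<.025)
    (x,y),r=cv2.minEnclosingCircle((W[m][:,:2]*1000).astype(np.float32));c=np.array([x,y])/1000
    print(n,c,r,"jig",Rj.T@(c-SEAT),W[m].mean(0))
    u,v=proj(f,J(-.03,0,.05))[0].astype(int)
    I=f["image"][v-75:v+75,u-100:u+100];cv2.imwrite(f"pics/{n}2.png",cv2.resize(I[:,:,::-1],(800,600)))
s=robot.sense();print(s["tcp_pos"],s["wrist_force"],s["t"])
E
```

```text
hit True [0.58788492 0.10084945 0.06555122] [ 6.92964737e-01 -3.77898436e-04  2.77436639e+00]
0.5997445047070414 [0.586934   0.10040994 0.06471798] [-0.45163046  0.25966439  0.00783511] 8.025
[2.89159265 0.         1.37979633]
scene [0.58695728 0.10264994] 18.94139289855957 jig [-0.04616947  0.0015126 ] [0.58728262 0.10294548 0.09747641]
top [0.58885248 0.10075219] 17.965776443481445 jig [-4.39484657e-02  9.14382071e-06] [0.58820647 0.1003835  0.0974407 ]
[0.50577222 0.11718484 0.16081897] [ 0.71161585 -0.3373506   0.55275102] 10.1333
```

View pics/scene2.png

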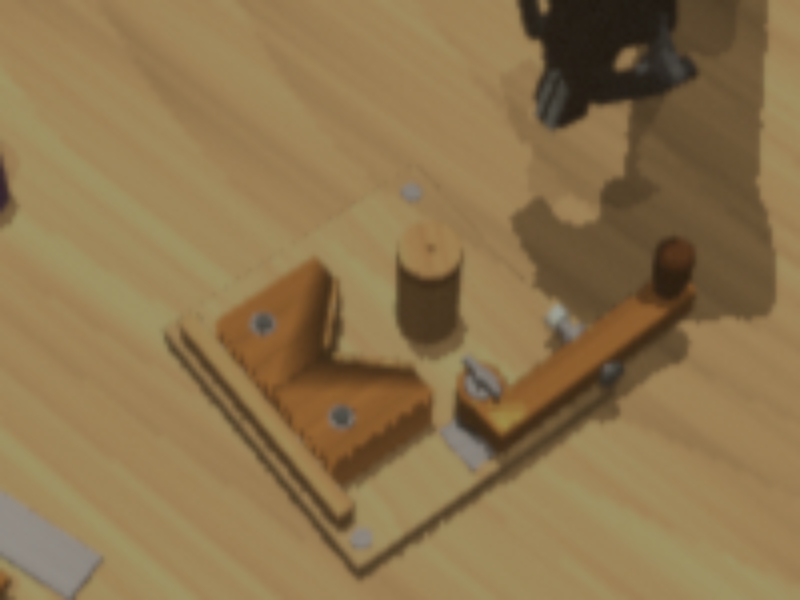

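The post stands upright on the board at jig (-45, 0) mm, ahead of the V and clear of the clamp. Next I'll push it gently with the shut fingertips at low height.

```bash
python3 - <<'E'
from h import *
from plant import robot
ex=np.r_[Rj@[1,0],0];ey=np.r_[Rj@[0,1],0]
def st(k):
    s=robot.sense();p=s["tcp_pos"];w=s["wrist_force"];print(k,"jig",(Rj.T@(p[:2]-SEAT)).round(4),p[2].round(4),"F",(w@ex).round(2),(w@ey).round(2),w[2].round(2),round(s["t"],2))
robot.move_straight(J(-.105,0,.0527),vel=.12);robot.sleep(.2);st("low")
print(robot.move_straight(J(-.042,0,.0527),vel=.04,contact_N=4));st("near")
print(robot.move_straight(J(-.020,0,.0527),vel=.008,contact_N=4.5));st("press")
robot.sleep(.4);st("hold")
for n in ["scene","top"]:
    f=robot.grab_frame(n);np.savez(f"pics/{n}3.npz",**f)
    u,v=proj(f,J(-.03,0,.05))[0].astype(int)
    I=f["image"][v-75:v+75,u-100:u+100];cv2.imwrite(f"pics/{n}3.png",cv2.resize(I[:,:,::-1],(800,600)))
st("end")
E
```

```text
low jig [-1.047e-01  1.000e-04] 0.0534 F -0.47 -0.54 -0.41 11.4
False
near jig [-0.0421  0.0001] 0.0527 F 0.07 -0.22 -0.48 13.12
True
press jig [-0.0314 -0.0001] 0.0518 F -0.08 0.62 0.38 14.68
hold jig [-0.0316 -0.0003] 0.0515 F -0.44 -0.12 -0.47 15.07
end jig [-0.0316 -0.0003] 0.0516 F -0.19 -0.24 0.04 15.18
```

View pics/scene3.png

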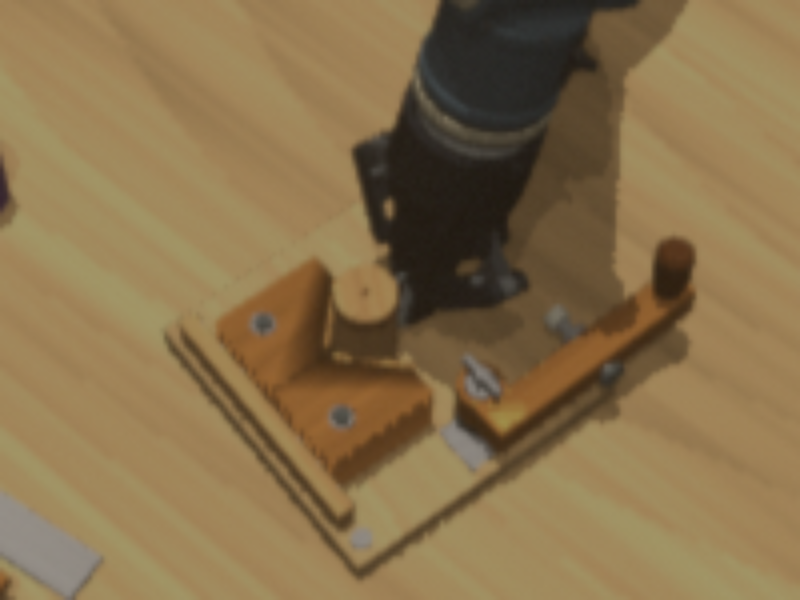

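View pics/top3.png

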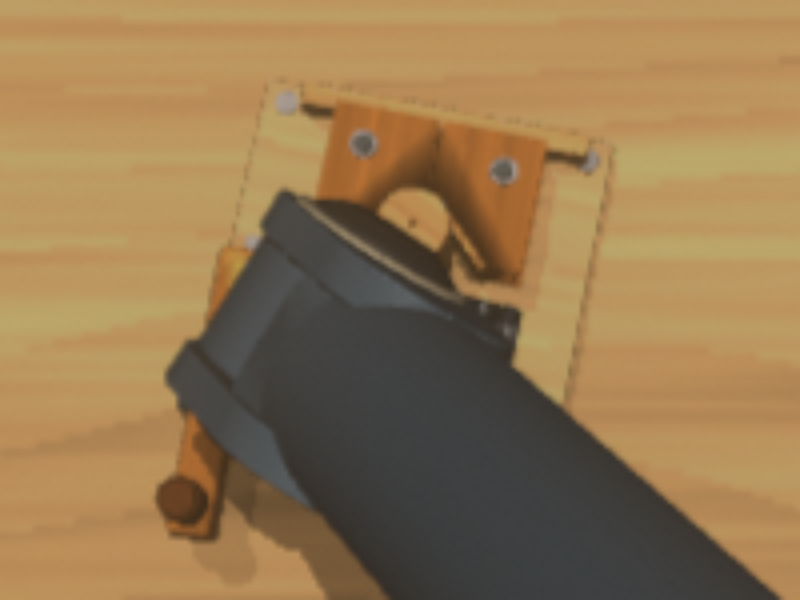

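The post stopped exactly where a seated post should (TCP at jig x -31.4 mm against -31.4 predicted). The force relaxed after the stop, so I'll creep forward until about 5 N is sustained.

```bash
python3 - <<'E'
from h import *
from plant import robot
ex=np.r_[Rj@[1,0],0];ey=np.r_[Rj@[0,1],0]
def st(k):
    w=np.zeros(3)
    for i in range(5): w+=robot.sense()["wrist_force"]/5;robot.sleep(.02)
    s=robot.sense();p=s["tcp_pos"];print(k,"jig",(Rj.T@(p[:2]-SEAT)).round(4),p[2].round(4),"F",(w@ex).round(2),(w@ey).round(2),w[2].round(2),round(s["t"],2));return w@ex
x=-.0316;st("0")
for i in range(14):
    x+=.0004
    h=robot.move_straight(J(x,0,.0518),vel=.006,contact_N=6)
    robot.sleep(.05)
    F=st((round(x,4),h))
    if F<-4.2: break
robot.sleep(.5);st("hold")
E
```

```text
0 jig [-0.0316 -0.0003] 0.0516 F -0.29 -0.01 0.02 15.26
(-0.0312, False) jig [-0.0312 -0.    ] 0.0518 F -0.39 0.14 0.47 15.64
(-0.0308, False) jig [-0.031  0.   ] 0.0517 F -1.29 0.2 0.21 16.02
(-0.0304, False) jig [-0.0308  0.    ] 0.0516 F -3.12 -0.07 1.04 16.41
(-0.03, False) jig [-0.0307  0.    ] 0.0516 F -5.39 -0.03 1.48 16.79
hold jig [-0.0307  0.    ] 0.0516 F -5.18 -0.45 1.84 17.38
```

Sustained 5.2 N with no lateral force means about 3.6 N on each face, held for 0.6 s. I'll back off and check that the post stays seated.

```bash
python3 - <<'E'
from h import *
from plant import robot
robot.move_straight(J(-.06,0,.0518),vel=.05)
robot.move_straight(J(-.11,0,.17),vel=.15)
robot.grip(.45)
P=np.array([.4995,.2022,.17])
# jaw axis tangential to the arc
r=P[:2]-HINGE; print(np.hypot(*r)); yaw=np.arctan2(r[1],r[0])-np.pi/2
print("yaw start",yaw,"jig arm angle",-1.7359-(np.arctan2(r[1],r[0])-A-2*np.pi))
q=robot.inverse_kinematics(P,[np.pi,0,yaw]);print(q)
robot.goto(P,[np.pi,0,yaw]);
for n in ["scene","top"]:
    f=robot.grab_frame(n);np.savez(f"pics/{n}4.npz",**f);W=cloud(f)
    m=(W[...,2]>.094)&(W[...,2]<.101)&(np.hypot(*(W[...,:2]-J(0,0,0)[:2]).transpose(2,0,1))<.025)
    (x,y),r=cv2.minEnclosingCircle((W[m][:,:2]*1000).astype(np.float32));c=np.array([x,y])/1000
    print(n,c,r,"jig",Rj.T@(c-SEAT),W[m].mean(0))
    u,v=proj(f,J(-.03,0.03,.05))[0].astype(int)
    I=f["image"][v-75:v+75,u-100:u+100];cv2.imwrite(f"pics/{n}4.png",cv2.resize(I[:,:,::-1],(800,600)))
print(robot.sense()["t"],robot.sense()["opening"])
# feasibility of arc
for th in np.linspace(1.55,-.1,6):
    a=A-1.7359-th; p=np.r_[HINGE+.122*np.array([np.cos(a),np.sin(a)]),.08]
    print(th,p.round(3),robot.inverse_kinematics(p,[np.pi,0,a-np.pi/2]))
E
```

```text
0.12220147298621241
yaw start 1.2355890277882136 jig arm angle 1.5498999525964763
[ 0.14744355  0.43721593 -0.78151069  1.90192567  0.37439801  0.95358231
  0.42720374]
scene [0.6316972  0.09522426] 18.70462417602539 jig [-0.00083345  0.00271542] [0.63160406 0.09429573 0.0974409 ]
top [0.63200574 0.09288522] 18.033618927001953 jig [-8.6480779e-05  4.7748123e-04] [0.63141223 0.09254328 0.09747611]
20.1417 0.4488233329087966
1.55 [0.5   0.202 0.08 ] [ 0.07404577  0.55510298 -0.70077498  1.97341127  0.4986583   0.79032707
  0.32162256]
1.22 [0.493 0.163 0.08 ] [ 0.19712425  0.55044366 -0.77135633  2.01633288  0.54059568  0.78738687
  0.66994877]
0.89 [0.499 0.123 0.08 ] [ 0.32041917  0.56714065 -0.83498677  2.02501013  0.58618343  0.80365328
  1.03406242]
0.56 [0.518 0.088 0.08 ] [ 0.43431475  0.61214663 -0.90284312  1.99734702  0.64644833  0.84647488
  1.39239103]
0.22999999999999998 [0.547 0.06  0.08 ] [ 0.51949125  0.68115823 -0.96962763  1.93752445  0.71549779  0.91344332
  1.73926846]
-0.1 [0.584 0.044 0.08 ] [ 0.5648773   0.76370535 -1.02965335  1.8538749   0.78435479  0.99581596
  2.07635123]
```

View pics/scene4.png

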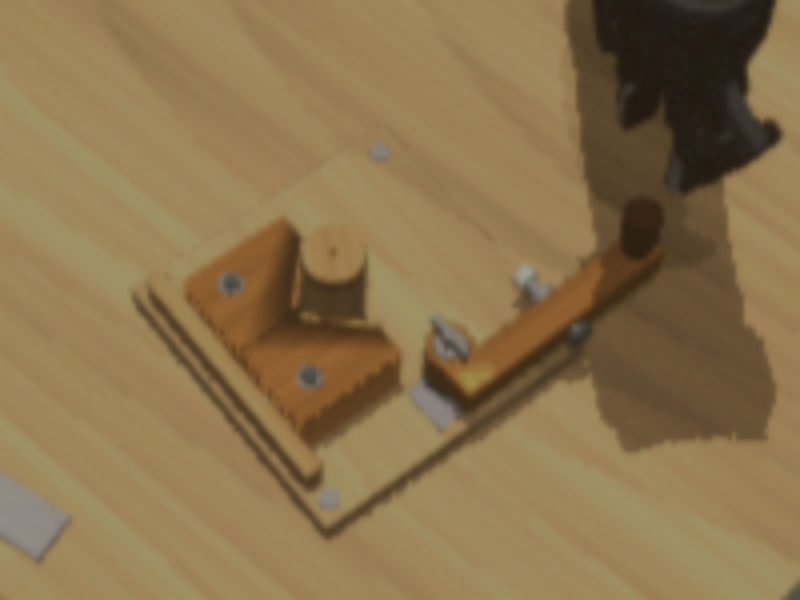

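View pics/top4.png

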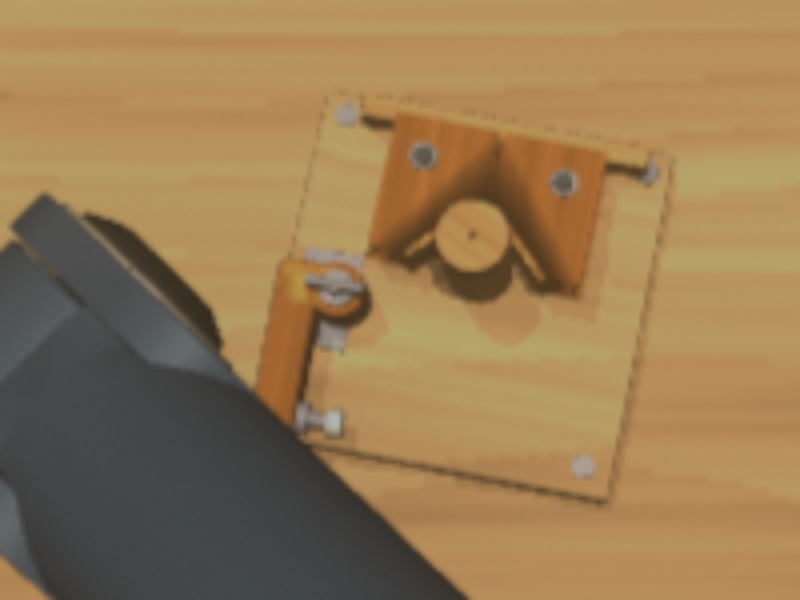

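The post is still seated at jig (0, 0) within the measurement error. Next I'll cage the knob and swing the arm.

```bash
cat >> h.py <<'E'
def arc(th,z=.076):
    a=A-1.7359-th; return np.r_[HINGE+.122*np.array([np.cos(a),np.sin(a)]),z],[np.pi,0,a-np.pi/2],np.array([-np.sin(a),np.cos(a),0]),np.array([np.cos(a),np.sin(a),0])
E
python3 - <<'E'
from h import *
from plant import robot
def st(k,th):
    w=np.zeros(3)
    for i in range(3): w+=robot.sense()["wrist_force"]/3;robot.sleep(.01)
    _,_,t,r=arc(th);s=robot.sense();print(k,round(th,3),"Ft",(w@t).round(2),"Fr",(w@r).round(2),"Fz",w[2].round(2),round(s["t"],2))
p,o,t,r=arc(1.55)
print(robot.move_straight(p,vel=.1,attitude=o,contact_N=5));st("down",1.55)
robot.grip(.34);st("grip",1.55)
th=1.55
for i in range(9):
    th-=.15;p,o,t,r=arc(th)
    h=robot.move_straight(p,vel=.06,attitude=o,contact_N=12);st(h,th)
    if h: break
f=robot.grab_frame("scene")
u,v=proj(f,J(-.03,0.03,.05))[0].astype(int)
I=f["image"][v-75:v+75,u-100:u+100];cv2.imwrite("pics/scene5.png",cv2.resize(I[:,:,::-1],(800,600)))
E
```

```text
False
down 1.55 Ft -0.07 Fr -0.06 Fz 0.02 21.26
grip 1.55 Ft -0.19 Fr 0.01 Fz 0.25 21.54
False 1.4 Ft -2.08 Fr 0.06 Fz 1.75 22.02
False 1.25 Ft -2.31 Fr -0.26 Fz 1.29 22.51
False 1.1 Ft -1.3 Fr -0.1 Fz 0.5 22.99
False 0.95 Ft -1.21 Fr -0.95 Fz 0.24 23.48
False 0.8 Ft -0.91 Fr -0.42 Fz 0.5 23.96
False 0.65 Ft -1.12 Fr -0.63 Fz -0.18 24.44
False 0.5 Ft -1.1 Fr 0.03 Fz -0.33 24.93
False 0.35 Ft -1.28 Fr -0.41 Fz 0.07 25.41
False 0.2 Ft -0.63 Fr -0.55 Fz -0.5 25.89
```

View pics/scene5.png

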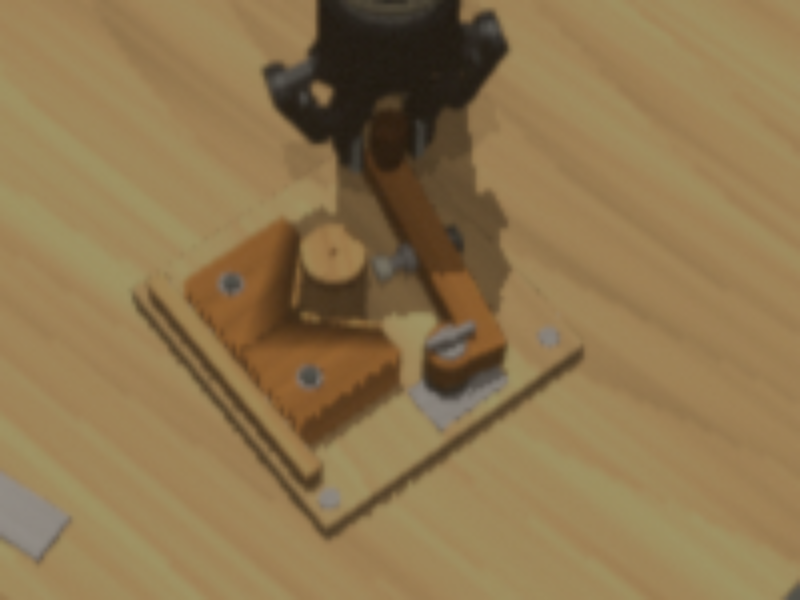

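```bash
python3 - <<'E'
from h import *
from plant import robot
th=.2
for i in range(34):
    th-=.006;p,o,t,r=arc(th)
    h=robot.move_straight(p,vel=.012,attitude=o,contact_N=4.5)
    F=robot.sense()["wrist_force"]@t; robot.sleep(.04); s=robot.sense();G=s["wrist_force"]@t
    pp=s["tcp_pos"][:2]-HINGE; tt=-1.7359-(np.arctan2(pp[1],pp[0])-A);
    print(h,round(th,3),"act",tt.round(4),F.round(2),G.round(2),round(s["t"],2))
    if h or min(F,G)<-6.3: break
E
```

```text
False 0.194 act 0.1994 -2.4 -2.85 26.23
False 0.188 act 0.1918 -4.24 -4.74 26.52
False 0.182 act 0.1821 -4.71 -4.5 26.82
False 0.176 act 0.1749 -3.45 -3.65 27.11
False 0.17 act 0.1689 -4.03 -4.33 27.4
False 0.164 act 0.1636 -4.52 -4.02 27.69
False 0.158 act 0.1575 -4.21 -4.42 27.98
False 0.152 act 0.1514 -4.41 -4.7 28.27
False 0.146 act 0.1456 -5.11 -3.33 28.57
False 0.14 act 0.1393 -3.71 -4.2 28.86
False 0.134 act 0.1335 -4.98 -3.59 29.15
False 0.128 act 0.1276 -3.49 -3.76 29.44
False 0.122 act 0.1217 -4.52 -5.18 29.73
False 0.116 act 0.1157 -4.35 -4.7 30.02
False 0.11 act 0.1099 -4.74 -4.34 30.32
False 0.104 act 0.1036 -4.92 -4.21 30.61
False 0.098 act 0.0979 -4.7 -3.83 30.9
False 0.092 act 0.0919 -4.77 -5.66 31.19
False 0.086 act 0.0858 -4.18 -4.38 31.48
False 0.08 act 0.0799 -4.04 -5.0 31.77
False 0.074 act 0.0738 -3.96 -4.3 32.07
False 0.068 act 0.068 -4.55 -4.39 32.36
False 0.062 act 0.062 -4.62 -4.55 32.65
False 0.056 act 0.056 -4.34 -4.06 32.94
False 0.05 act 0.0498 -4.84 -4.11 33.23
False 0.044 act 0.0437 -3.66 -3.94 33.52
False 0.038 act 0.0378 -4.89 -3.37 33.82
False 0.032 act 0.032 -3.74 -4.21 34.11
False 0.026 act 0.0259 -3.69 -3.86 34.4
False 0.02 act 0.0198 -4.17 -4.05 34.69
False 0.014 act 0.0136 -4.7 -4.24 34.98
False 0.008 act 0.0077 -3.81 -5.49 35.27
False 0.002 act 0.0034 -5.11 -4.28 35.57
False -0.004 act 0.0024 -6.01 -6.97 35.86
```

Friction runs at a steady 4.3 N or so, and the tip has just met the post: the force is rising and the arm has stalled at about 0.003. I'll add a little more in small steps with averaged readings.

```bash
python3 - <<'E'
from h import *
from plant import robot
def rd(t):
    g=[]
    for i in range(8): g.append(robot.sense()["wrist_force"]@t);robot.sleep(.01)
    return np.mean(g)
th=-.004;G=rd(arc(th)[2]);print(G)
for i in range(8):
    if G<-7.6: break
    th-=.002;p,o,t,r=arc(th)
    h=robot.move_straight(p,vel=.008,attitude=o,contact_N=4.5);G=rd(t)
    s=robot.sense();pp=s["tcp_pos"][:2]-HINGE;print(h,round(th,3),(-1.7359-(np.arctan2(pp[1],pp[0])-A)).round(4),G.round(2),round(s["t"],2))
robot.sleep(.3)
E
```

```text
-6.134298331380846
False -0.006 0.0023 -6.61 36.24
False -0.008 0.0023 -7.02 36.56
False -0.01 0.002 -7.7 36.88
```

```bash
python3 - <<'E'
from h import *
from plant import robot
p,o,t,r=arc(.015);p0=arc(0)[0]
robot.grip(.5);robot.sleep(.1);s=robot.sense();print(s["opening"],(s["wrist_force"]@t).round(2),s["wrist_force"].round(2))
tp=s["tcp_pos"]; robot.move_straight([tp[0],tp[1],.18],vel=.1)
robot.goto([.45,-.25,.25],[np.pi,0,A+np.pi/2])
for n in ["scene","top"]:
    f=robot.grab_frame(n);np.savez(f"pics/{n}6.npz",**f);W=cloud(f)
    for nm,c0,lo,hi in [("post",J(0,0,0),.094,.101),("knob",J(-.05,-.055,0),.094,.101)]:
        m=(W[...,2]>lo)&(W[...,2]<hi)&(np.hypot(*(W[...,:2]-c0[:2]).transpose(2,0,1))<.025)
        (x,y),r=cv2.minEnclosingCircle((W[m][:,:2]*1000).astype(np.float32));c=np.array([x,y])/1000
        print(n,nm,c,r,"jig",(Rj.T@(c-SEAT)).round(4),W[m].mean(0))
    u,v=proj(f,J(-.03,0,.05))[0].astype(int)
    I=f["image"][v-75:v+75,u-100:u+100];cv2.imwrite(f"pics/{n}6.png",cv2.resize(I[:,:,::-1],(800,600)))
    cv2.imwrite(f"pics/{n}6f.png",f["image"][:,:,::-1])
print(robot.sense()["t"])
E
```

```text
0.49908581781506456 -0.67 [-0.24  1.25  0.23]
scene post [0.63079962 0.09519392] 19.081357955932617 jig [-0.0017  0.0025] [0.63141294 0.09492345 0.09766234]
scene knob [0.56942841 0.0516666 ] 10.538995742797852 jig [-0.0537 -0.0519] [0.56985057 0.05271239 0.0973267 ]
top post [0.63226166 0.09249699] 17.862924575805664 jig [0.0002 0.0001] [0.63180876 0.09251366 0.09758505]
top knob [0.56914667 0.04930983] 10.344717025756836 jig [-0.0535 -0.0542] [0.56906039 0.04926627 0.09693685]
40.1
```

View pics/scene6.png

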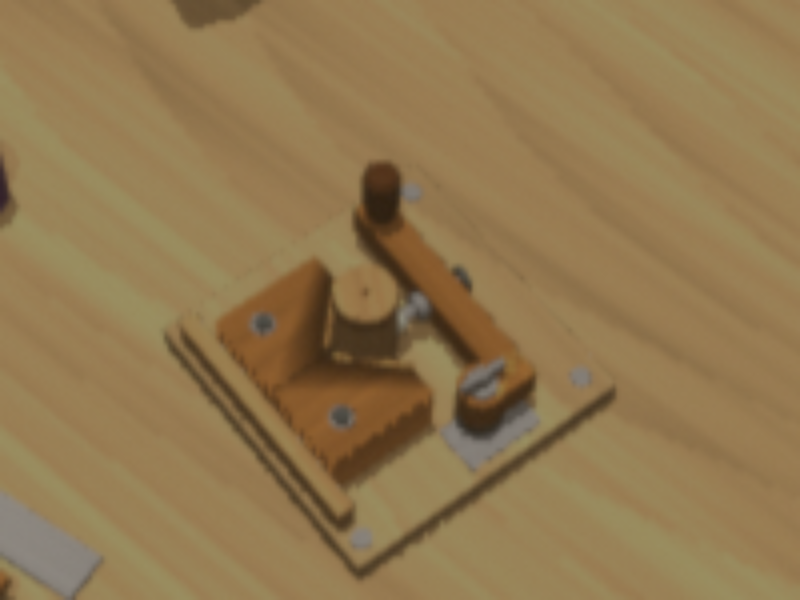

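View pics/top6.png

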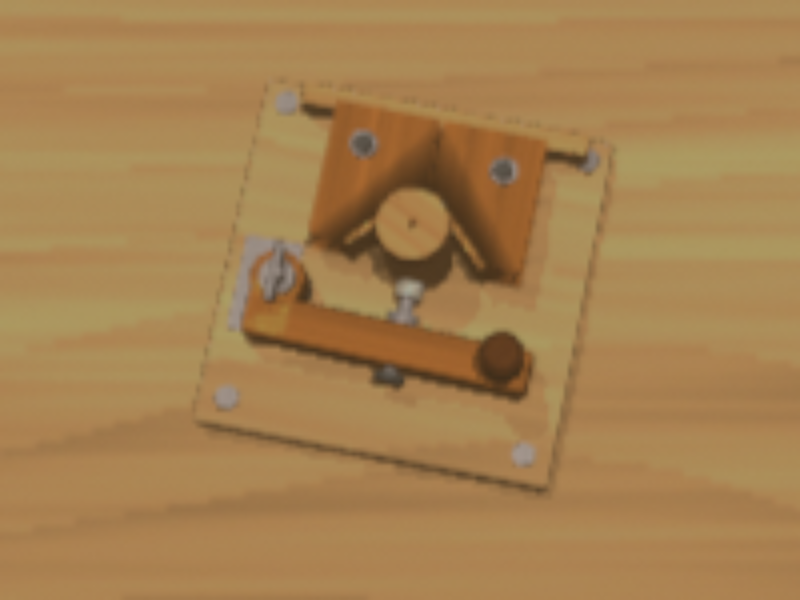

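The post is seated and upright, and the tip touches it. As a check that the grip held after letting go, I'll re-cage the knob and see whether it resists at the same angle.

```bash
python3 - <<'E'
from h import *
from plant import robot
def rd(t):
    g=[]
    for i in range(6): g.append(robot.sense()["wrist_force"]@t);robot.sleep(.01)
    return np.mean(g)
p,o,t,r=arc(.026,.17);robot.goto(p,o)
p,o,t,r=arc(.026);print(robot.move_straight(p,vel=.1,attitude=o,contact_N=5))
robot.grip(.34);b=rd(t);print("base",b)
th=.014
while th>-.014:
    p,o,t,r=arc(th);h=robot.move_straight(p,vel=.01,attitude=o,contact_N=6);G=rd(t)-b
    s=robot.sense();pp=s["tcp_pos"][:2]-HINGE;print(h,round(th,4),(-1.7359-(np.arctan2(pp[1],pp[0])-A)).round(4),G.round(2),round(s["t"],2))
    if G<-7.8:break
    th-=.003
robot.sleep(.2)
robot.grip(.5);tp=robot.sense()["tcp_pos"];print(robot.sense()["wrist_force"])
robot.move_straight([tp[0],tp[1],.18],vel=.1);print(robot.sense()["t"])
E
```

```text
False
base -0.5338132965317963
False 0.014 0.0137 0.44 43.13
False 0.011 0.0113 0.2 43.43
False 0.008 0.0079 0.43 43.73
False 0.005 0.0051 0.7 44.03
False 0.002 0.0037 -0.23 44.33
False -0.001 0.0032 -2.05 44.63
False -0.004 0.0023 -4.56 44.93
False -0.007 0.0024 -5.61 45.23
False -0.01 0.0023 -6.23 45.53
False -0.013 0.0019 -7.01 45.83
[ 0.38111822  0.16726354 -0.97786166]
47.5083
```

The knob stalls at the same angle as before (0.002), with no slip around the 4.5 N friction level, so the preload stayed. I'll move clear, take a last look and hand in.

```bash
python3 - <<'E'
from h import *
from plant import robot
robot.goto([.45,-.25,.25],[np.pi,0,A+np.pi/2]);robot.sleep(.3)
f=robot.grab_frame("top");W=cloud(f);f0=dict(np.load("pics/top0.npz"));W0=cloud(f0)
c=[]
m=(W[...,2]>.094)&(W[...,2]<.101)&(np.hypot(*(W[...,:2]-SEAT).transpose(2,0,1))<.025)
(x,y),r=cv2.minEnclosingCircle((W[m][:,:2]*1000).astype(np.float32));print("post jig",(Rj.T@(np.array([x,y])/1000-SEAT)).round(4))
for n,c,lo,hi in [("foot",(.5185,-.333),.03,.045),("jar",(.456,-.192),.07,.08),("file",(.41,.392),.014,.024)]:
    for w in (W0,W):
        m=(np.hypot(w[...,0]-c[0],w[...,1]-c[1])<.06)&(w[...,2]>lo)&(w[...,2]<hi);print(n,w[m].mean(0).round(4),m.sum())
cv2.imwrite("pics/top7.png",f["image"][:,:,::-1])
E
```

```text
post jig [ 0.0001 -0.0007]
foot [ 0.5187 -0.3334  0.0352] 251
foot [ 0.5232 -0.3287  0.0354] 151
jar [ 0.456  -0.1932  0.0743] 696
jar [ 0.456  -0.1932  0.0745] 701
file [0.4081 0.3962 0.0194] 467
file [0.4075 0.3963 0.0195] 495
```

View pics/top7.png

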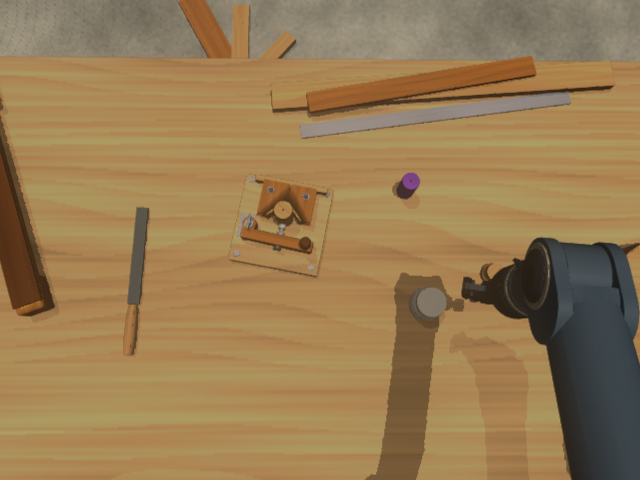

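The post (284,210) is in the V with the clamp across it. The foot (490,272) is partly hidden by the gripper, which explains its changed mean. The jar and file haven't moved.

```bash
python3 - <<'E'
from plant import robot
robot.close_job();print(robot.sense()["t"])
E
```

```text
the job is handed in; nothing more can be done
the job is handed in; nothing more can be done
```

The post is standing upright in the V with the clamp holding it, and the job was handed in at about 50 s of the 72 s allowed. The hand-in gave no verdict.

**What I did:**
- I stood the post on the board about 45 mm in front of the V.
- I pushed it in low with the shut fingertips, to a steady 5.2 N with no sideways force. That works out to about 3.6 N on each cork face.
- I backed off, then swung the clamp arm round by its knob until the reading was 7.7 N, of which about 4.3 N is hinge friction. That puts roughly 6 N on the post.

**Last checks:**
- **Post:** the top view puts it within 1 mm of the seat. An earlier scene view, taken after clamping, read about 3 mm off, but that camera also read sideways by 1.5 to 3 mm before the clamping.
- **Clamp:** after letting go I pressed the knob once more, to about 7 N. It stalled at the same arm angle, so the clamp had not slackened. The contact forces are worked out from the wrist readings, not measured directly.
- **Other things:** the jar and file have not moved. The foot's measured position shifted about 6 mm in the last picture, where the gripper partly hid it. The robot never went near it at low height.

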